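# Shut down the downdraft sanding box and stow the sanding block in its hidden drawer

### The arm

A 6-joint arm with a two-finger parallel gripper is mounted at the origin on the work surface. World frame = base frame: x ahead of the robot, y to its left, z up, the work surface at z = 0. Lengths are in m, angles in rad, forces in N, time in s.
With the tool pointing down it reaches from about 0.375 to 0.9 m from the base axis. Payload 3.1 kg.
Tool frame: the origin (TCP) lies between the finger pads; the fingertips stand 17 mm ahead of it and the grasp point (between the pads) lies 2 mm behind it (robot.nose_length is the distance from the TCP to the fingertips, in m); z points along the fingers, y is the line along which they close (so a half turn about z gives the same grasp; the last joint's range is limited). The gripper opens to 87 mm and grips with 3 to 60 N. Pads are 19 mm wide; open, the fingers measure 117 mm over their backs; the gripper's body (75 mm by 190 mm) begins 51 mm behind the grasp point.
Start: joints at [0.997, 0.527, 1.433, -0, 1.181, -0.178], TCP at [0.241, 0.577, 0.24] pointing down, gripper open.
Joint ranges: [-3.08, 3.08], [-0.75, 2.2], [0.22, 2.44], [-1.43, 4.57], [0, 2.65], [-2.85, 2.85]. Speed limits (rad/s): [2.79, 2.79, 3.14, 3.14, 3.14, 3.14].

### API

Orientations are given as a unit quaternion [x, y, z, w].
In Python, from rig import robot, cams gives the robot as it stands.
- The arm moves only by the shell command python3 -m pendant 'ROWS' [FORCE]. ROWS is JSON, a list of rows, each an object with "jaw": the opening, from 0 (shut) to 1 (fully open); "linear": the shift along the tool's x, y, z in cm, a list of three; "twist": the turn about the tool's z in degrees. A call has 1 to 12 rows; each row shifts and turns the commanded pose from where the row before left it, along the tool's axes as they then stand; what a row does not reach is not made up. A row lasts 1/12 s, in which the tool goes at most 41.7 mm and 7.16 degrees, less where a joint would pass 70% of its speed; a pose out of reach is approached as far as the arm can. A call is refused whole if a number of a shift passes 4.17 or a number of a turn 7.16, either way. A call with a gripper value outside its range is refused whole. The fingers move at their own pace and stop on an object; FORCE is the grip in N (left out, the last holds). Time passes only in rows, so rows that do not move let the fingers close. It gives the time, the measured TCP pose, the force, the opening and the grip force at its end, in the units of the state.
- robot.get_obs(): the state, without advancing time (a new reading comes with each control period).
- cams.camera(name): name is "side" or "top"; returns a dict with "color" (420x560x3 uint8, blue, green, red), "depth" (420x560 float32, m along the optical axis (not along the pixel's ray), 0 where there is no reading), "fov_y" (degrees; the focal length in pixels is half the picture's height over the tangent of half this angle, whatever the lens; pixels are square), "cx", "cy" (the principal point, pixels), "view" (4x4, takes a point from world to camera coordinates). Camera axes: x right, y down, z forward; pixel columns grow to the right and rows downward; lengths in m; the calibration is good to about 2 mm. A picture is of the moment at which its call begins.
- robot.hand_in(): hands the job in; it is judged then, once.
The state is a dict: "time": time; "q": joint angles; "joint_velocities": joint speeds; "joint_torque": joint torques, N m; "position": TCP position; "tool_rot": TCP orientation; "ft_force": force on the tool from outside, world axes, zero at the start; "moment": the same for the moment, N m; "grip_width": finger opening in m; "grip_force": force on a finger pad.
Only numpy, scipy, OpenCV 4.12 (cv2) and the standard library are available. Lean on these libraries where they do the work, as an engineer would, in place of code of your own. Each camera call takes 0.05 s, during which the arm holds its last target. There are 200 camera calls.

### The job

Finish up at the blue sanding box: switch its fan off at the red rocker and put the orange sanding block away, set down flat (not dropped) in the empty bay of the handleless drawer in the box's base. The drawer opens by a push on its white front, which makes it spring out a little so that it can be pulled open; when the block is in, push it shut so that it latches flush and stays shut. Go easy on the box, which must not be forced, and leave everything else where it is.

Things in the scene. Friction and masses are not known exactly. Their poses are not given: they have to be found in the camera images.
- sander: Blue downdraft sanding box, fixed on the bench. Origin: centre of its underside, on the bench top. z up; y points out of its front (the side with the white drawer front), x along the front. Blue body 400 mm along x, 300 along y (front face at y = 150), 170 high. Blue shields on its deck, at the rear (70 mm) and the rear half of both ends (50 mm).
- deck_edge (a point): Middle of the lower front edge of the aluminium deck on the box, 18 mm thick, top 188 mm above the bench; axes as the box. The deck overhangs the blue front face by 45 mm and the shut drawer front by 25 mm, so that front is reached only by a tool slanting in under the deck, about 40 degrees from vertical. A grey switch housing stands on the deck at the front, +x end.
- drawer_front (a point): Centre of the outer face of the drawer's white front; moves with it; axes as the box. A plain panel without handle, 280 mm along x, 62 high (31 above and below this point; lower edge 16 above the bench), 14 thick. Latched, there is a 6 mm gap between it and the blue face. Pressed anywhere on this face toward -y it moves straight in.
- front_top (a point): Middle of the top edge of the white front, on its inner (rear) side; moves with the drawer; axes as the box. Nothing stands within 31 mm below this edge behind the front, so once the drawer has sprung out a fingertip goes down behind it, into the gap to the blue face (gap = drawer travel + 6 mm), and pulls it open.
- drawer (a joint): Drawer travel along the box's y, m: 0 latched shut (within 2 mm), 0.185 fully open, -0.0055 stop. Touch latch: pressed in to the stop (5 N moves it, force rises steeply at the stop) and let go, it springs out to 0.05-0.065; beyond, it slides with 1 to 2 N and stays where left. Pushed in to the stop again and let go, it latches at 0; not pushed to the stop it springs out again.
- bay (a point): Centre of the floor of the drawer's empty bay, on the floor surface; moves with the drawer; axes as the box. Bay inside 141 mm along x, 159 along y. Wooden sides, back and divider stand 23 mm above this floor, the white front 55, the opening in the box 51. The other bay, toward -x, holds brown abrasive sheets. Fully open, this point is 66 mm clear of the deck's edge.
- block_center (a point): Centre (half-way up) of the orange sanding block with a black inlay on top, 100 mm long (its x), 52 mm wide (its y), 38 mm high (z up), 0.11 to 0.22 kg, lying flat on the bench among other things.
- fan_rocker (a joint): Red rocker switch of the fan, rad. 0 = on (far half, with a white dot, pressed in; the half nearer the front of the box stands up), 0.4 = off (near half pressed in). It snaps over at 0.2 and stays. Pressing at point rocker_near takes up to 6 N, then it meets its stop.
- rocker_near (a point): Point on the top surface of the rocker's near (front) half, 16 mm from the pivot line; moves with the rocker (down by about 6 mm when switched off).
- rocker_pivot (a point): Middle of the rocker, on its pivot line; axes as the box. The rocker is 27 mm wide (x) and 50 mm long, on the sloped face of the grey housing, whose outward normal leans 0.45 rad from vertical toward the box's y (its front).
- tape: Bystander: roll of yellow masking tape lying flat on the bench, 96 mm across, 24 mm high. Origin: centre of its underside.
- filler: Bystander: white tin of filler with a green lid, 74 mm across, 52 mm high, standing on the bench. Origin: centre of its underside.
- frame: Bystander: small mint-green painted wooden frame, 160 x 100 x 18 mm, lying on the deck of the sanding box. Origin: centre of its underside.
- brush: Bystander: bench brush with a wooden handle and black bristles, about 230 mm long, lying on the bench. Origin: centre of its underside.
- glue: Bystander: yellow glue bottle, 64 mm across, 190 mm high. Origin: centre of its underside.
- jar: Bystander: amber glass jar with a steel lid, 80 mm across, 100 mm high. Origin: centre of its underside.
- cleaner: Bystander: blue bottle with a white cap, 76 mm across, 200 mm high. Origin: centre of its underside.
- block: The sanding block itself; origin: centre of its underside, axes as for point block_center.
Things that resemble listed ones, but are neither listed nor needed, are in the scene too. Of the things that look like the block, take the one that is nearest to the robot's base at the start.

How it is judged:
On the way, in this order (a step that is already met when the one before it is completed fails the run):
1. the drawer is released by a push and has sprung out (more than 30 mm) (value of joint drawer above 0.03 m), for 0.1 s.
2. the sanding block lies flat on the floor of the empty bay and is let go (x of block_center in the frame of bay between -0.047 and 0.047 m and y of block_center in the frame of bay between -0.056 and 0.056 m and z of block_center in the frame of bay between 0.014 and 0.026 m and angle between block_center's own z axis and vertical below 0.15 rad and contact force between the fingers and block below 0.1 N), for 0.2 s.
At the end, for the whole second after the job is handed in: The drawer is latched shut (joint drawer within 3 mm of 0), the block lies at rest flat (within 0.15 rad) on the floor of the bay that was empty (its centre within 47 mm along x and 56 mm along y of the bay's centre, 14 to 26 mm above the floor), and the fan rocker is off (joint above 0.3) (x of block_center in the frame of bay between -0.047 and 0.047 m and y of block_center in the frame of bay between -0.056 and 0.056 m and z of block_center in the frame of bay between 0.014 and 0.026 m and angle between block_center's own z axis and vertical below 0.15 rad and value of joint drawer between -0.003 and 0.003 m and value of joint fan_rocker above 0.3 rad and linear speed of block below 0.02 m/s); the robot touches nothing.
It fails at once if the box is forced: the robot pushes on it, its drawer or its switch with more than 50 N (contact force between any of the arm, the fingers and sander above 50 N).
It fails at once if the sanding block is dropped: it moves faster than 0.8 m/s while not held (linear speed of block above 0.8 m/s and contact force between the fingers and block below 0.1 N).
It fails at once if a bystander is moved by more than 30 mm (distance of any of tape, filler, frame, brush, glue, jar, cleaner from where it was at the start of the episode above 0.03 m).
It also fails if it takes over 72 s, if anything falls off the work surface, if the arm or the gripper's body presses on something with over 40 N, if the wrist force passes 120 N, or if a joint passes its speed limit or range.

## Working session

There is one attempt and no reset: what is moved stays moved. The work goes in short steps, Python scripts to look and compute and a shell command to move; the robot and the scene stay as the last step left them, time stands still between calls to the robot, and variables do not carry over. Pictures are saved under pics/ and viewed, at most 10 in all, crops included, and the job is handed in when it is done.

```bash
ls; mkdir -p pics; cat > h.py <<'E'
import numpy as np,cv2
from rig import robot,cams
def cam(n):
    c=cams.camera(n);h=c["color"].shape[0]
    c["f"]=h/2/np.tan(np.radians(c["fov_y"])/2);c["T"]=np.linalg.inv(c["view"]);return c
def ray(c,u,v):
    d=np.array([(u-c["cx"])/c["f"],(v-c["cy"])/c["f"],1.]);return c["T"][:3,3],c["T"][:3,:3]@d
def onz(c,u,v,z):
    o,d=ray(c,u,v);return o+d*(z-o[2])/d[2]
def cloud(c):
    v,u=np.indices(c["depth"].shape);z=c["depth"]
    p=np.stack([(u-c["cx"])/c["f"]*z,(v-c["cy"])/c["f"]*z,z],-1)
    return p@c["T"][:3,:3].T+c["T"][:3,3]
E
python3 - <<'E'
from h import *
for n in("top","side"):
    c=cam(n);cv2.imwrite(f"pics/{n}0.png",c["color"]);print(n,c["T"].round(3).tolist(),c["f"],c["cx"],c["cy"]);np.savez(f"{n}0.npz",**c)
o=robot.get_obs();print(o);print(robot.nose_length)
E
```

```text
pics
top [[0.014, -0.99, 0.14, 0.413], [-1.0, -0.014, 0.002, 0.047], [0.0, -0.14, -0.99, 1.277], [0.0, 0.0, 0.0, 1.0]] 430.3506396619104 284.56462311529714 207.9982785283259
side [[0.849, 0.402, -0.343, 1.004], [0.528, -0.627, 0.572, -0.61], [0.014, -0.667, -0.745, 1.045], [0.0, 0.0, 0.0, 1.0]] 396.3536765283024 279.35616233753683 213.62952408073664
{'time': 0.1, 'q': array([ 9.96513673e-01,  5.28391398e-01,  1.43376695e+00,  5.42870216e-06,
        1.18140222e+00, -1.78491787e-01]), 'joint_velocities': array([ 0.00073102, -0.00103637, -0.0019537 , -0.00055825, -0.00096251,
        0.00079049]), 'joint_torque': array([ 1.45702330e-05, -4.40986562e+01, -1.77151912e+01,  6.34940621e-02,
        5.33860736e-02, -5.69791519e-05]), 'position': array([0.24058359, 0.57616408, 0.23866057]), 'tool_rot': array([ 1.96607195e-01,  9.80481842e-01, -9.14157680e-04, -3.64001261e-04]), 'ft_force': array([ 1.09526187, -0.37750404, -0.0075633 ]), 'moment': array([-0.00815724,  0.00949126, -0.00734206]), 'grip_force': 0.0, 'grip_width': 0.08714478568496573}
0.017
```

View pics/top0.png

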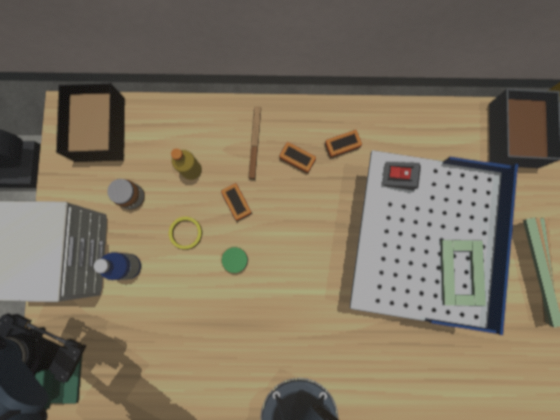

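View pics/side0.png

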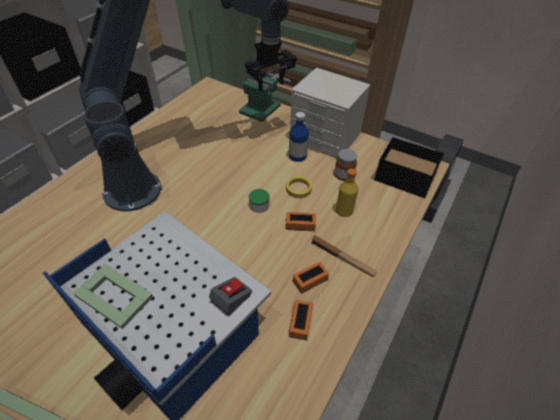

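The top view shows the box on the right with its front facing left (+y), the rocker at (401,173), the filler lid at (235,260) and the tape at (185,232). There are three orange blocks with black inlays: A (236,202), B (297,157) and C (343,143). Next I measure all of these and crop the block candidates and the gripper.

```bash
python3 - <<'E'
from h import *
c=dict(np.load("top0.npz"));s=dict(np.load("side0.npz"))
hsv=cv2.cvtColor(c["color"],cv2.COLOR_BGR2HSV);P=cloud(c)
m=cv2.inRange(hsv,(3,150,90),(15,255,255));m=cv2.morphologyEx(m,cv2.MORPH_CLOSE,np.ones((9,9)))
for k in cv2.findContours(m,0,2)[0]:
    if cv2.contourArea(k)<200: continue
    q=np.array([onz(c,*p[0],.038)[:2] for p in cv2.convexHull(k)],np.float32)
    r=cv2.minAreaRect(q);b=cv2.boxPoints(r);e=b[1]-b[0],b[2]-b[1];L=max(e,key=np.linalg.norm)
    print("block",cv2.minAreaRect(k)[0],np.round(r[0],4),np.round(r[1],3),"yaw",np.degrees(np.arctan2(L[1],L[0])).round(1),"R",np.hypot(*r[0]).round(3))
# deck
z=P[...,2];d=((z>.178)&(z<.198)&(P[...,1]<0)&(P[...,0]<.8)).astype(np.uint8)
d=cv2.morphologyEx(d,cv2.MORPH_CLOSE,np.ones((9,9)));d=cv2.morphologyEx(d,cv2.MORPH_OPEN,np.ones((9,9)))
k=max(cv2.findContours(d,0,2)[0],key=cv2.contourArea)
q=np.array([onz(c,*p[0],.188)[:2] for p in cv2.convexHull(k)],np.float32);print("deckz",np.median(z[d>0]))
for p in cv2.approxPolyDP(k,8,True)[:,0]: print("corner",p,onz(c,*p,.188).round(4))
r=cv2.minAreaRect(q);print("deckrect",r)
# front edge line: leftmost px per row
pts=[]
for v in range(170,300,3):
    u=np.where(d[v]>0)[0]
    if len(u): pts.append(onz(c,u[0]-.5,v,.188)[:2])
vx,vy,x0,y0=cv2.fitLine(np.array(pts,np.float32),cv2.DIST_HUBER,0,.01,.01).ravel();print("front edge dir",vx,vy,"through",x0,y0,"yaw",np.degrees(np.arctan2(vy,vx))%180)
red=cv2.inRange(hsv,(172,120,70),(180,255,255))|cv2.inRange(hsv,(0,150,90),(2,255,255))
red[:, :370]=0;red[:,430:]=0
v,u=np.where(red);print("red",u.mean(),v.mean(),u.min(),u.max(),v.min(),v.max(),"P",np.median(P[red>0],0).round(4))
for uu in range(u.min(),u.max()+1,2): print(uu,P[int(v.mean()),uu].round(4))
cv2.imwrite("pics/crop.png",np.hstack([cv2.resize(c["color"][130:230,210:370],(480,300),interpolation=2),cv2.resize(s["color"][20:120,210:310],(300,300),interpolation=2)]))
E
```

```text
block (235.9000244140625, 201.80001831054688) [0.6053 0.1906] [0.097 0.047] yaw 27.9 R 0.635
block (297.1169738769531, 157.13992309570312) [0.7414 0.0136] [0.096 0.052] yaw 61.9 R 0.741
block (342.9190673828125, 143.26727294921875) [ 0.7855 -0.1222] [0.051 0.099] yaw -69.5 R 0.795
deckz 0.1879381333641843
corner [371 151] [ 0.7206 -0.1747  0.188 ]
corner [351 307] [ 0.3224 -0.1195  0.188 ]
corner [488 326] [ 0.2813 -0.4563  0.188 ]
corner [489 305] [ 0.3319 -0.4614  0.188 ]
corner [443 304] [ 0.3328 -0.3475  0.188 ]
corner [441 239] [ 0.4938 -0.3486  0.188 ]
corner [482 239] [ 0.4953 -0.4523  0.188 ]
corner [492 277] [ 0.4006 -0.4725  0.188 ]
corner [501 172] [ 0.6694 -0.5102  0.188 ]
corner [420 159] [ 0.701  -0.3017  0.188 ]
corner [417 189] [ 0.6216 -0.2916  0.188 ]
corner [387 186] [ 0.6284 -0.2146  0.188 ]
corner [388 152] [ 0.7185 -0.219   0.188 ]
deckrect ((0.498806893825531, -0.3147435188293457), (0.34454652667045593, 0.4098988473415375), 81.79508972167969)
front edge dir 0.9895269 -0.14434822 through 0.50356346 -0.14150877 yaw 171.70045
red 398.5032679738562 172.1437908496732 390 409 167 178 P [ 0.6555 -0.2323  0.2314]
390 [ 0.6562 -0.2133  0.2276]
392 [ 0.6562 -0.2182  0.228 ]
394 [ 0.6559 -0.2228  0.2294]
396 [ 0.6552 -0.2268  0.233 ]
398 [ 0.6553 -0.2319  0.2326]
400 [ 0.655  -0.2364  0.2342]
402 [ 0.6554 -0.2417  0.233 ]
404 [ 0.6543 -0.2453  0.2379]
406 [ 0.6547 -0.2506  0.2366]
408 [ 0.6543 -0.255   0.2385]
```

View pics/crop.png

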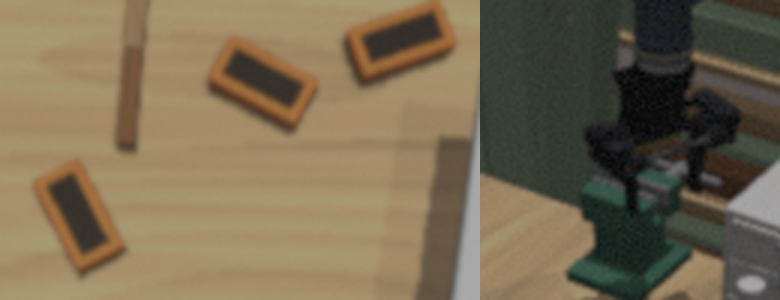

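The crop shows the three orange blocks. A, at lower left (top image 236,202), is the nearest to the base at R=0.635 m, against 0.741 and 0.795, so A is the one to take. The gripper is wide along its closing axis. I'll measure its profile, since the tool stays vertical near the deck, and start moving to the rocker.

```bash
cat >> h.py <<'E'
from scipy.spatial.transform import Rotation as R
def goto(x,y,z,yang=None):
    o=robot.get_obs();r=R.from_quat(o["tool_rot"]);d=r.inv().apply(np.array([x,y,z])-o["position"])*100
    a=r.as_matrix()[:,1];a=np.degrees(np.arctan2(a[1],a[0]))
    print("t",round(o["time"],2),"pos",o["position"].round(4),"yang",a.round(1),"tilt",r.as_matrix()[:,2].round(3),"tool shift cm",d.round(2),"twist deg",None if yang is None else -((yang-a+180)%360-180))
E
python3 - <<'E'
from h import *
o=robot.get_obs();r=R.from_quat(o["tool_rot"])
for n in("top0","side0"):
    c=dict(np.load(n+".npz"));P=cloud(c)[c["depth"]>0];L=r.inv().apply(P-o["position"])
    L=L[(abs(L[:,0])<.12)&(abs(L[:,1])<.12)&(L[:,2]<.03)]
    for a in np.arange(-.25,.02,.02):
        k=L[(L[:,2]>=a)&(L[:,2]<a+.02)]
        if len(k)>5: print(n,"z",a.round(2),len(k),"x",np.percentile(k[:,0],[2,98]).round(3),"y",np.percentile(k[:,1],[2,98]).round(3))
goto(.24,.577,.38,81.7)
# rocker: TCP such that -y finger (at ~ -29mm along tool y with jaw .5) is over near point
goto(.657+.0042,-.2198+.029,.30,81.7)
E
```

```text
top0 z -0.21 119 x [-0.037 -0.017] y [-0.032  0.008]
top0 z -0.19 143 x [-0.036 -0.006] y [-0.035  0.014]
top0 z -0.17 557 x [-0.038  0.015] y [-0.05   0.018]
top0 z -0.15 187 x [-0.038  0.021] y [-0.051  0.008]
top0 z -0.13 110 x [-0.024  0.02 ] y [-0.051 -0.003]
top0 z -0.11 1268 x [-0.037  0.032] y [-0.094  0.088]
top0 z -0.09 466 x [-0.039  0.032] y [-0.094  0.082]
top0 z -0.07 214 x [-0.039  0.025] y [-0.087  0.083]
top0 z -0.05 16 x [-0.014 -0.009] y [0.045 0.056]
top0 z -0.03 13 x [-0.012 -0.004] y [0.043 0.052]
top0 z -0.01 811 x [-0.118 -0.012] y [0.043 0.119]
top0 z 0.01 86 x [-0.119  0.004] y [0.039 0.051]
side0 z -0.25 64 x [-0.056  0.004] y [-0.037  0.011]
side0 z -0.23 115 x [-0.038  0.006] y [-0.035  0.019]
side0 z -0.21 111 x [-0.039  0.009] y [-0.037  0.018]
side0 z -0.19 107 x [-0.037  0.01 ] y [-0.036  0.019]
side0 z -0.17 173 x [-0.041  0.029] y [-0.053  0.025]
side0 z -0.15 105 x [-0.041  0.028] y [-0.053  0.009]
side0 z -0.13 117 x [-0.027  0.019] y [-0.053  0.016]
side0 z -0.11 357 x [-0.039  0.031] y [-0.096  0.091]
side0 z -0.09 246 x [-0.042  0.023] y [-0.096  0.085]
side0 z -0.07 176 x [-0.042  0.028] y [-0.09  0.08]
side0 z -0.05 29 x [-0.017  0.007] y [-0.059  0.059]
side0 z -0.03 47 x [-0.016  0.008] y [-0.058  0.054]
side0 z -0.01 214 x [-0.118  0.007] y [-0.055  0.118]
side0 z 0.01 57 x [-0.118  0.006] y [-0.054  0.051]
t 0.1 pos [0.2406 0.5762 0.2387] yang 67.3 tilt [-0.001 -0.002 -1.   ] tool shift cm [  0.09   0.03 -14.13] twist deg -14.377244957354833
t 0.1 pos [0.2406 0.5762 0.2387] yang 67.3 tilt [-0.001 -0.002 -1.   ] tool shift cm [-68.38 -54.56  -6.05] twist deg -14.377244957354833
```

```bash
python3 -m pendant '[{"jaw":0.5,"linear":[0,0,-4],"twist":-7},{"jaw":0.5,"linear":[0,0,-4],"twist":-7},{"jaw":0.5,"linear":[0,0,-4],"twist":0}]'; python3 -c "
from h import *
goto(.6612,-.1908,.30,81.7)"
```

```text
time: 0.35
position: [0.2405, 0.5759, 0.3595]
tool_rot: [0.074, 0.997, -0.002, -0.001]
ft_force: [0.9, 0.7, 0.3]
grip_width: 0.0744
grip_force: 0.0
t 0.35 pos [0.2405 0.5759 0.3595] yang 81.6 tilt [-0.002 -0.003 -1.   ] tool shift cm [-52.88 -69.65   6.12] twist deg -0.13848228360282633
```

The gripper's wide section is ±38 mm in tool x, so a vertical finger can't reach the shut front under the deck. The gripped block can: held off-centre, its end reaches 80 mm ahead of the TCP. I'll do the rocker first.

```bash
python3 -m pendant '[{"jaw":0.5,"linear":[-2.4,-3.17,0],"twist":0},{"jaw":0.5,"linear":[-2.4,-3.17,0],"twist":0},{"jaw":0.5,"linear":[-2.4,-3.17,0],"twist":0},{"jaw":0.5,"linear":[-2.4,-3.17,0],"twist":0},{"jaw":0.5,"linear":[-2.4,-3.17,0],"twist":0},{"jaw":0.5,"linear":[-2.4,-3.17,0],"twist":0},{"jaw":0.5,"linear":[-2.4,-3.17,0],"twist":0},{"jaw":0.5,"linear":[-2.4,-3.17,0],"twist":0},{"jaw":0.5,"linear":[-2.4,-3.17,0],"twist":0},{"jaw":0.5,"linear":[-2.4,-3.17,0],"twist":0},{"jaw":0.5,"linear":[-2.4,-3.17,0],"twist":0},{"jaw":0.5,"linear":[-2.4,-3.17,0],"twist":0}]'
python3 -m pendant '[{"jaw":0.5,"linear":[-2.4,-3.17,0],"twist":0},{"jaw":0.5,"linear":[-2.4,-3.17,0],"twist":0},{"jaw":0.5,"linear":[-2.4,-3.17,0],"twist":0},{"jaw":0.5,"linear":[-2.4,-3.17,0],"twist":0},{"jaw":0.5,"linear":[-2.4,-3.17,0],"twist":0},{"jaw":0.5,"linear":[-2.4,-3.17,0],"twist":0},{"jaw":0.5,"linear":[-2.4,-3.17,0],"twist":0},{"jaw":0.5,"linear":[-2.4,-3.17,0],"twist":0},{"jaw":0.5,"linear":[-2.4,-3.17,0],"twist":0},{"jaw":0.5,"linear":[-2.4,-3.17,0],"twist":0},{"jaw":0.5,"linear":[0,0,0],"twist":0}]'
python3 - <<'E'
from h import *
c=cam("top");P=cloud(c);o=robot.get_obs();r=R.from_quat(o["tool_rot"]);L=r.inv().apply((P-o["position"]).reshape(-1,3))
w=o["grip_width"];print(w,o["ft_force"])
k=L[(L[:,2]>-.04)&(L[:,2]<.025)&(abs(L[:,0])<.05)&(abs(L[:,1])<.12)]
if len(k): print(k.min(0),k.max(0),len(k))
off=w/2+.0075
goto(.657+off*.144,-.2198+off*.9895,.27,81.7)
E
```

```text
time: 1.35
position: [0.4685, 0.1553, 0.3593]
tool_rot: [0.076, 0.997, 0.0, -0.0]
ft_force: [0.1, 0.1, 0.3]
grip_width: 0.0433
grip_force: 0.0
time: 2.27
position: [0.6599, -0.2, 0.3572]
tool_rot: [0.079, 0.997, -0.002, 0.001]
ft_force: [0.4, 0.2, -0.1]
grip_width: 0.0435
grip_force: 0.0
0.04340681853872345 [-0.41577696  0.36314052 -0.20718196]
[-0.00395349 -0.03595335 -0.03484983] [ 0.00895178 -0.02463856  0.0172423 ] 23
t 2.32 pos [ 0.6584 -0.1964  0.3572] yang 81.1 tilt [-0.002  0.    -1.   ] tool shift cm [-0.21  0.59  8.72] twist deg -0.6378375899579396
```

```bash
python3 -m pendant '[{"jaw":0.5,"linear":[-0.2,0.6,2.5],"twist":-0.6},{"jaw":0.5,"linear":[0,0,2.5],"twist":0},{"jaw":0.5,"linear":[0,0,2.5],"twist":0},{"jaw":0.5,"linear":[0,0,2],"twist":0},{"jaw":0.5,"linear":[0,0,0],"twist":0},{"jaw":0.5,"linear":[0,0,0.6],"twist":0},{"jaw":0.5,"linear":[0,0,0.4],"twist":0},{"jaw":0.5,"linear":[0,0,0],"twist":0}]'; python3 -c "
from h import *
o=robot.get_obs();print(o['ft_force']);goto(.6611,-.1909,.24,81.7)"
```

```text
time: 2.98
position: [0.6608, -0.1865, 0.2552]
tool_rot: [0.07, 0.998, -0.0, 0.0]
ft_force: [-0.2, 0.1, -0.7]
grip_width: 0.0436
grip_force: 0.0
[-0.212374    0.12690505 -0.68602958]
t 2.98 pos [ 0.6608 -0.1865  0.2552] yang 81.9 tilt [ 0.001 -0.    -1.   ] tool shift cm [-0.09 -0.43  1.52] twist deg 0.24236313733123893
```

```bash
python3 -m pendant '[{"jaw":0.5,"linear":[0,-0.4,0],"twist":0},{"jaw":0.5,"linear":[0,0,0.4],"twist":0},{"jaw":0.5,"linear":[0,0,0.4],"twist":0},{"jaw":0.5,"linear":[0,0,0.2],"twist":0},{"jaw":0.5,"linear":[0,0,0],"twist":0}]'; python3 -m pendant '[{"jaw":0.5,"linear":[0,0,0.2],"twist":0},{"jaw":0.5,"linear":[0,0,0],"twist":0}]';python3 -m pendant '[{"jaw":0.5,"linear":[0,0,0.3],"twist":0},{"jaw":0.5,"linear":[0,0,0],"twist":0}]'
```

```text
time: 3.4
position: [0.66, -0.1908, 0.2444]
tool_rot: [0.071, 0.998, 0.0, 0.0]
ft_force: [-0.2, 0.1, -0.2]
grip_width: 0.0434
grip_force: 0.2
time: 3.57
position: [0.6597, -0.1906, 0.2421]
tool_rot: [0.07, 0.998, 0.0, -0.0]
ft_force: [0.7, 0.2, 0.5]
grip_width: 0.0435
grip_force: 0.0
time: 3.73
position: [0.6598, -0.1906, 0.2389]
tool_rot: [0.07, 0.998, 0.0, -0.0]
ft_force: [0.6, 0.3, 0.2]
grip_width: 0.0437
grip_force: 0.2
```

```bash
for i in 1 2 3; do python3 -m pendant '[{"jaw":0.5,"linear":[0,0,0.25],"twist":0},{"jaw":0.5,"linear":[0,0,0],"twist":0}]' | egrep 'posi|ft_'; done; python3 - <<'E'
from h import *
for n in("top","side"):
    c=cam(n);uv=c["view"]@np.r_[.657,-.22,.23,1];u=int(c["f"]*uv[0]/uv[2]+c["cx"]);v=int(c["f"]*uv[1]/uv[2]+c["cy"])
    a=c["color"][v-50:v+50,u-65:u+65];cv2.imwrite(f"pics/r_{n}.png",a)
a=[cv2.imread(f"pics/r_{n}.png") for n in("top","side")]
cv2.imwrite("pics/r.png",cv2.resize(np.hstack(a),(780,300),interpolation=2))
E
```

```text
position: [0.66, -0.1907, 0.2387]
ft_force: [-2.1, 0.9, 6.1]
position: [0.6601, -0.1907, 0.2384]
ft_force: [-4.6, 2.3, 14.0]
position: [0.6602, -0.1907, 0.2382]
ft_force: [-7.0, 3.4, 21.7]
```

View pics/r.png

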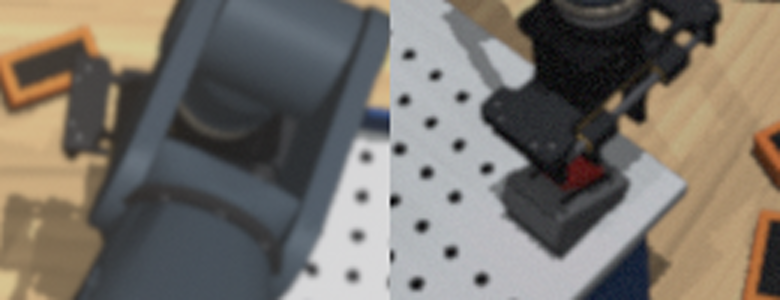

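Contact is firm at tip z≈0.221. The finger stands on the red rocker at right (570,165), and the rocker may already have snapped over. I'll back off toward the block and look from clear.

```bash
python3 -m pendant '[{"jaw":0.5,"linear":[0,0,-1.5],"twist":0},{"jaw":0.5,"linear":[0,0,-4],"twist":0},{"jaw":0.8,"linear":[0,3.5,-2],"twist":7.1},{"jaw":0.8,"linear":[0.4,3.5,0],"twist":7.1},{"jaw":0.9,"linear":[0.8,3.4,0],"twist":7.1},{"jaw":0.9,"linear":[1.2,3.4,0],"twist":7.1},{"jaw":1,"linear":[1.6,3.3,0],"twist":7.1},{"jaw":1,"linear":[0,0,0],"twist":7.1}]'|egrep "time|pos"; python3 - <<'E'
from h import *
for n in("top","side"):
    c=cam(n);p=cloud(c);uv=c["view"]@np.r_[.657,-.22,.23,1];u=int(c["f"]*uv[0]/uv[2]+c["cx"]);v=int(c["f"]*uv[1]/uv[2]+c["cy"])
    a=c["color"][v-25:v+25,u-33:u+33];cv2.imwrite(f"pics/r_{n}.png",a)
    b=dict(np.load(n+"0.npz"));bb=b["color"][v-25:v+25,u-33:u+33];cv2.imwrite(f"pics/b_{n}.png",bb)
    if n=="top":
        for uu in range(386,414,2): print(uu,p[172,uu].round(4))
a=[cv2.imread(f"pics/{k}_{n}.png") for k in "br" for n in("top","side")]
cv2.imwrite("pics/r2.png",cv2.resize(np.vstack([np.hstack(a[:2]),np.hstack(a[2:])]),(792,600),interpolation=2))
goto(.605+.030*.884,.191+.030*.468,.15,-62.1)
E
```

```text
time: 5.0
position: [0.6889, -0.0075, 0.3068]
386 [ 0.661  -0.2083  0.2064]
388 [ 0.6599 -0.2123  0.2111]
390 [ 0.6581 -0.2153  0.2194]
392 [ 0.658  -0.2202  0.22  ]
394 [ 0.6574 -0.2244  0.2231]
396 [ 0.6561 -0.2278  0.2291]
398 [ 0.6572 -0.234   0.2246]
400 [ 0.6551 -0.2365  0.2339]
402 [ 0.6548 -0.241   0.2355]
404 [ 0.6542 -0.2452  0.2381]
406 [ 0.6533 -0.2489  0.2425]
408 [ 0.652  -0.2521  0.2483]
410 [ 0.6559 -0.2619  0.2317]
412 [ 0.6548 -0.2653  0.237 ]
t 5.1 pos [ 0.6886 -0.0131  0.3067] yang 39.5 tilt [-0.001 -0.    -1.   ] tool shift cm [20.45  9.49 15.67] twist deg 101.63085427751804
```

View pics/r2.png

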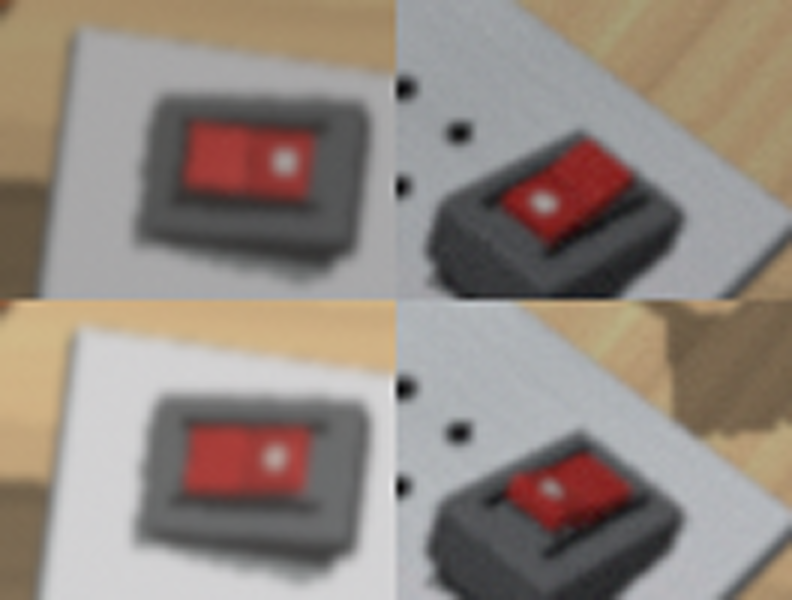

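The near half is now pressed in and the dotted far half stands up (right column, 545,490), with near-surface z down from 0.228 to 0.220, so the fan is off. Next, the block.

```bash
python3 -m pendant '[{"jaw":1,"linear":[0,0,0],"twist":7.1},{"jaw":1,"linear":[0,0,0.5],"twist":7.1},{"jaw":1,"linear":[0,0,0.5],"twist":7.1},{"jaw":1,"linear":[0,0,0.5],"twist":7.1},{"jaw":1,"linear":[0,0,0.5],"twist":7.1},{"jaw":1,"linear":[0,0,0.5],"twist":7.1},{"jaw":1,"linear":[0,0,0.5],"twist":7.1},{"jaw":1,"linear":[0,0,0.5],"twist":7.1},{"jaw":1,"linear":[0,0,0.5],"twist":7.1},{"jaw":1,"linear":[0,0,0.5],"twist":7.1},{"jaw":1,"linear":[0,0,0.5],"twist":7.1},{"jaw":1,"linear":[0,0,0.5],"twist":7.1}]' 45|egrep "time|pos"
python3 -c "
from h import *
goto(.6315,.205,.15,-62.1)"
```

```text
time: 6.1
position: [0.6884, -0.017, 0.2515]
t 6.1 pos [ 0.6884 -0.017   0.2515] yang -46.1 tilt [-0.001 -0.    -1.   ] tool shift cm [ 11.29 -19.95  10.14] twist deg 15.964503668312489
```

```bash
python3 -m pendant '[{"jaw":1,"linear":[0,0,0],"twist":7.1},{"jaw":1,"linear":[0,0,0],"twist":7.1},{"jaw":1,"linear":[0,0,0],"twist":1.8},{"jaw":1,"linear":[0.9,-3.7,1],"twist":0},{"jaw":1,"linear":[0.9,-3.7,1],"twist":0},{"jaw":1,"linear":[0.9,-3.7,1],"twist":0},{"jaw":1,"linear":[0.9,-3.7,1],"twist":0},{"jaw":1,"linear":[0.9,-3.7,1],"twist":0},{"jaw":1,"linear":[0.9,-3.7,1],"twist":0},{"jaw":1,"linear":[0,0,4],"twist":0},{"jaw":1,"linear":[0,0,0],"twist":0},{"jaw":1,"linear":[0,0,0],"twist":0}]'|egrep "time|pos"
python3 - <<'E'
from h import *
c=cam("side");hsv=cv2.cvtColor(c["color"],cv2.COLOR_BGR2HSV)
m=cv2.inRange(hsv,(3,150,60),(15,255,255));m=cv2.morphologyEx(m,cv2.MORPH_CLOSE,np.ones((9,9)))
for k in cv2.findContours(m,0,2)[0]:
    if cv2.contourArea(k)>200:
        q=np.array([onz(c,*p[0],.03)[:2] for p in cv2.convexHull(k)],np.float32);print(cv2.minAreaRect(k)[0],cv2.minAreaRect(q))
cv2.imwrite("pics/a.png",cv2.resize(c["color"][120:280,220:400],(720,640))[:600])
goto(.6315,.205,.023,-62.1)
E
```

```text
time: 7.1
position: [0.6298, 0.2047, 0.1496]
(300.52801513671875, 319.09600830078125) ((0.7926884293556213, -0.1308024525642395), (0.049992844462394714, 0.1102648600935936), 20.764646530151367)
(310.44464111328125, 276.396240234375) ((0.7496616244316101, 0.0055731311440467834), (0.10751597583293915, 0.06150420755147934), 62.971717834472656)
(300.1630859375, 220.56463623046875) ((0.6116435527801514, 0.18167734146118164), (0.0946735218167305, 0.07327331602573395), 28.43324851989746)
t 7.15 pos [0.6319 0.2044 0.1518] yang -61.9 tilt [-0.001 -0.001 -1.   ] tool shift cm [ 1.000e-02 -7.000e-02  1.288e+01] twist deg 0.22443951420902408
```

View pics/a.png

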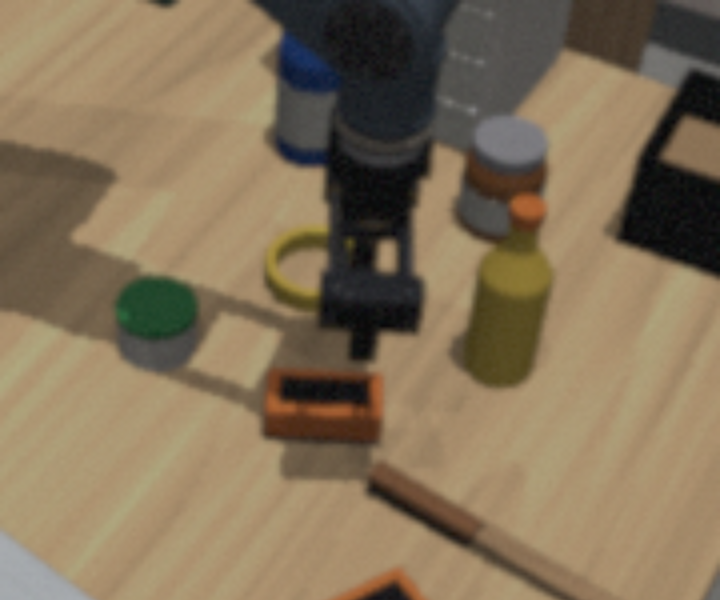

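The gripper is above block A at the end toward (365,400), with the fingers straddling its width and the glue, tape and brush clear. Descend and grip.

```bash
python3 -m pendant '[{"jaw":1,"linear":[0,0,3.2],"twist":0},{"jaw":1,"linear":[0,0,3.2],"twist":0},{"jaw":1,"linear":[0,0,3.2],"twist":0},{"jaw":1,"linear":[0,0,2.4],"twist":0},{"jaw":1,"linear":[0,0,0.6],"twist":0},{"jaw":1,"linear":[0,0,0],"twist":0},{"jaw":0.3,"linear":[0,0,0],"twist":0},{"jaw":0.3,"linear":[0,0,0],"twist":0},{"jaw":0.3,"linear":[0,0,0],"twist":0},{"jaw":0.3,"linear":[0,0,0],"twist":0},{"jaw":0.3,"linear":[0,0,0],"twist":0},{"jaw":0.3,"linear":[0,0,0],"twist":0}]' 45
```

```text
time: 8.15
position: [0.632, 0.2062, 0.0268]
tool_rot: [0.97, 0.243, 0.001, 0.0]
ft_force: [-0.5, 0.1, -0.3]
grip_width: 0.0551
grip_force: 0.0
```

```bash
python3 -m pendant '[{"jaw":0.3,"linear":[0,0,0],"twist":0},{"jaw":0.3,"linear":[0,0,0],"twist":0},{"jaw":0.3,"linear":[0,0,0],"twist":0},{"jaw":0.3,"linear":[0,0,-1],"twist":0},{"jaw":0.3,"linear":[0,0,-2],"twist":0},{"jaw":0.3,"linear":[0,0,-2.5],"twist":-7},{"jaw":0.3,"linear":[0,0,-2.5],"twist":-7},{"jaw":0.3,"linear":[0,0,0],"twist":-7},{"jaw":0.3,"linear":[0,0,0],"twist":-7},{"jaw":0.3,"linear":[0,0,0],"twist":-7},{"jaw":0.3,"linear":[0,0,0],"twist":-7},{"jaw":0.3,"linear":[0,0,0],"twist":-7}]' 45
python3 -c "
from h import *
goto(.533,-.066,.10,-8.3)"
```

```text
time: 9.15
position: [0.6308, 0.2061, 0.1057]
tool_rot: [0.78, 0.626, -0.001, -0.001]
ft_force: [-0.5, 0.2, -1.3]
grip_width: 0.0516
grip_force: 44.9
t 9.15 pos [0.6308 0.2061 0.1057] yang -12.5 tilt [-0.002  0.    -1.   ] tool shift cm [-28.69  -3.63   0.59] twist deg -4.243025015134037
```

```bash
python3 -m pendant '[{"jaw":0.3,"linear":[0,0,0],"twist":-4.6},{"jaw":0.3,"linear":[-3.5,-0.72,0],"twist":0},{"jaw":0.3,"linear":[-3.5,-0.72,0],"twist":0},{"jaw":0.3,"linear":[-3.5,-0.72,0],"twist":0},{"jaw":0.3,"linear":[-3.5,-0.72,0],"twist":0},{"jaw":0.3,"linear":[-3.5,-0.72,0],"twist":0},{"jaw":0.3,"linear":[-3.5,-0.72,0],"twist":0},{"jaw":0.3,"linear":[-3.5,-0.72,1],"twist":0},{"jaw":0.3,"linear":[-3,-0.72,2],"twist":0},{"jaw":0.3,"linear":[0,0,2.5],"twist":0},{"jaw":0.3,"linear":[0,0,0],"twist":0}]' 45
python3 -c "
from h import *
goto(.533,-.066,.05,-8.3)
e=np.array([.5217,-.145]);print((robot.get_obs()['position'][:2]-e)@np.array([.144,.9895]))"
```

```text
time: 10.07
position: [0.5316, -0.0587, 0.0478]
tool_rot: [0.758, 0.653, -0.002, -0.004]
ft_force: [-1.3, 1.3, -3.1]
grip_width: 0.0518
grip_force: 44.9
t 10.07 pos [ 0.5316 -0.0587  0.0478] yang -8.5 tilt [-0.008  0.003 -1.   ] tool shift cm [-0.7   0.24 -0.23] twist deg -0.22551244028122142
0.08678817243835787
```

```bash
python3 -m pendant '[{"jaw":0.3,"linear":[-1,0,0],"twist":0},{"jaw":0.3,"linear":[-1,0,0],"twist":0},{"jaw":0.3,"linear":[-0.5,0,0],"twist":0},{"jaw":0.3,"linear":[0,0,0],"twist":0}]'|egrep "time|pos|ft"; for i in 1 2 3; do python3 -m pendant '[{"jaw":0.3,"linear":[-0.3,0,0],"twist":0},{"jaw":0.3,"linear":[0,0,0],"twist":0}]'|egrep "pos|ft"; done
```

```text
time: 10.4
position: [0.5328, -0.0837, 0.0523]
ft_force: [-0.3, 0.2, -2.1]
position: [0.5315, -0.0857, 0.0518]
ft_force: [1.2, 0.2, -2.1]
position: [0.5308, -0.0886, 0.0513]
ft_force: [1.3, 0.6, -2.3]
position: [0.5302, -0.0917, 0.0511]
ft_force: [-0.2, -0.4, -1.5]
```

```bash
for i in 1 2 3 4; do python3 -m pendant '[{"jaw":0.3,"linear":[-0.25,0,0],"twist":0},{"jaw":0.3,"linear":[0,0,0],"twist":0}]'|egrep "pos|ft"; done
```

```text
position: [0.5299, -0.0936, 0.051]
ft_force: [1.1, 2.7, -1.8]
position: [0.5295, -0.0959, 0.051]
ft_force: [1.7, 4.4, -1.4]
position: [0.5291, -0.0984, 0.051]
ft_force: [1.2, 3.7, -2.1]
position: [0.5291, -0.0994, 0.0511]
ft_force: [3.6, 10.5, -1.6]
```

The stop is reached (about 6 mm in, force rising). One more small push, then back off.

```bash
python3 -m pendant '[{"jaw":0.3,"linear":[-0.15,0,0],"twist":0},{"jaw":0.3,"linear":[0,0,0],"twist":0}]'|egrep "pos|ft";python3 -m pendant '[{"jaw":0.3,"linear":[2.5,0,0],"twist":0},{"jaw":0.3,"linear":[3,0,0],"twist":0},{"jaw":0.3,"linear":[3,0,-1],"twist":0},{"jaw":0.3,"linear":[2,0,-2],"twist":0},{"jaw":0.3,"linear":[0,0,-2],"twist":0},{"jaw":0.3,"linear":[0,0,-1],"twist":0}]'|egrep "time|pos|ft"; python3 - <<'E'
from h import *
c=cam("top");P=cloud(c)
e=np.array([.5217,-.145]);a=(P[...,:2]-e);by=a@np.array([.144,.9895]);bx=a@np.array([.9895,-.144])
m=(abs(P[...,2]-.078)<.01)&(by>-.01)&(by<.08)&(abs(bx)<.16)
print(m.sum(),"z",np.median(P[m][:,2]));
for x in(-.12,-.08,-.04,0,.04,.08,.12):
    k=m&(abs(bx-x)<.02)
    if k.sum()>3:print(x,by[k].min().round(4),by[k].max().round(4),k.sum())
k=(c["depth"]>0)&(abs(bx)<.25)&(by>-.02)&(by<.2);cv2.imwrite("pics/d.png",cv2.resize(c["color"][130:330,240:400],(480,600)))
goto(.533,-.066,.10,-8.3)
E
```

```text
position: [0.5291, -0.0995, 0.0511]
ft_force: [5.2, 14.5, -1.0]
time: 12.23
position: [0.5445, 0.0018, 0.1128]
ft_force: [0.7, 0.1, -1.6]
498 z 0.07749775734607312
-0.12 0.0156 0.0299 77
-0.08 0.0156 0.03 79
-0.04 0.0158 0.0298 74
0 0.0155 0.0298 75
0.04 0.0151 0.0298 77
0.08 0.0154 0.03 76
t 12.28 pos [0.5454 0.0009 0.114 ] yang -8.2 tilt [ 0.005 -0.002 -1.   ] tool shift cm [-6.79 -0.29  1.41] twist deg 0.1374381655299146
```

View pics/d.png

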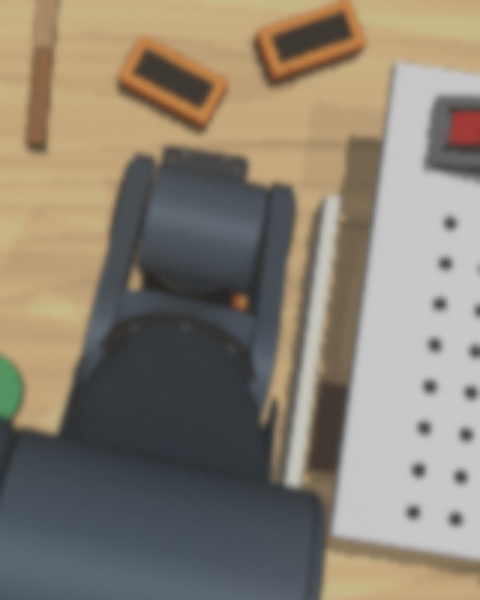

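The drawer has sprung out: the white front's top edge lies 15.5–30 mm beyond the deck edge (d≈0.055 m, z=0.0775 as it should be). I'll drag it open by light friction, with the block's underside on that edge.

```bash
python3 -m pendant '[{"jaw":0.3,"linear":[-3.3,0,0],"twist":0},{"jaw":0.3,"linear":[-3.3,0,0],"twist":0},{"jaw":0.3,"linear":[-3.3,0,0],"twist":0},{"jaw":0.3,"linear":[0,0,0.5],"twist":0},{"jaw":0.3,"linear":[0,0,0.3],"twist":0},{"jaw":0.3,"linear":[0,0,0],"twist":0}]' 55|egrep "time|pos|ft";  python3 -c "
from h import *
e=np.array([.5217,-.145]);print((robot.get_obs()['position'][:2]-e)@np.array([.144,.9895]))"; python3 -m pendant '[{"jaw":0.3,"linear":[0,0,0.2],"twist":0},{"jaw":0.3,"linear":[0,0,0],"twist":0}]'|egrep "pos|ft"
```

```text
time: 12.78
position: [0.5302, -0.0991, 0.1044]
ft_force: [-1.6, -0.3, 10.3]
0.046593141772409016
position: [0.5303, -0.0983, 0.1042]
ft_force: [-4.8, 0.2, 22.8]
```

```bash
python3 -m pendant '[{"jaw":0.3,"linear":[0.3,0,-0.15],"twist":0},{"jaw":0.3,"linear":[0.8,0,0],"twist":0},{"jaw":0.3,"linear":[0.8,0,0],"twist":0},{"jaw":0.3,"linear":[0.8,0,0],"twist":0}]'|egrep "time|pos|ft|grip"; python3 -m pendant '[{"jaw":0.3,"linear":[1,0,0],"twist":0},{"jaw":0.3,"linear":[1,0,0],"twist":0},{"jaw":0.3,"linear":[1,0,0],"twist":0},{"jaw":0.3,"linear":[0,0,0],"twist":0}]'|egrep "time|pos|ft|grip"; python3 - <<'E'
from h import *
c=cam("top");P=cloud(c);o=robot.get_obs()
e=np.array([.5217,-.145]);a=(P[...,:2]-e);by=a@np.array([.144,.9895]);bx=a@np.array([.9895,-.144])
print("tcp by",(o["position"][:2]-e)@np.array([.144,.9895]))
m=(abs(P[...,2]-.078)<.006)&(by>-.01)&(by<.2)
for x in(-.12,-.08,.08,.12):
    k=m&(abs(bx-x)<.015)
    if k.sum()>3:print(x,np.percentile(by[k],[3,97]).round(4),k.sum())
E
```

```text
time: 13.28
position: [0.5344, -0.071, 0.1042]
ft_force: [-1.5, -1.2, 13.8]
grip_width: 0.0518
grip_force: 54.9
time: 13.62
position: [0.539, -0.0393, 0.1043]
ft_force: [-0.9, 0.7, 13.0]
grip_width: 0.0516
grip_force: 54.9
tcp by 0.10650618081032827
```

```bash
python3 - <<'E'
from h import *
for n in("top","side"):
    c=cam(n);P=cloud(c)
    e=np.array([.5217,-.145]);a=(P[...,:2]-e);by=a@np.array([.144,.9895]);bx=a@np.array([.9895,-.144])
    hsv=cv2.cvtColor(c["color"],cv2.COLOR_BGR2HSV);w=(hsv[...,1]<60)&(hsv[...,2]>90)
    m=w&(P[...,2]>.03)&(P[...,2]<.09)&(by>.0)&(by<.25)&(abs(bx)<.16)
    print(n,m.sum(),np.percentile(by[m],[2,50,98]).round(4) if m.sum() else"",np.percentile(bx[m],[2,98]) if m.sum() else "")
cv2.imwrite("pics/e.png",cv2.resize(c["color"][150:350,150:400],(750,600)))
E
```

```text
top 0  
side 285 [0.0633 0.0826 0.0904] [-0.15495402  0.10212696]
```

View pics/e.png

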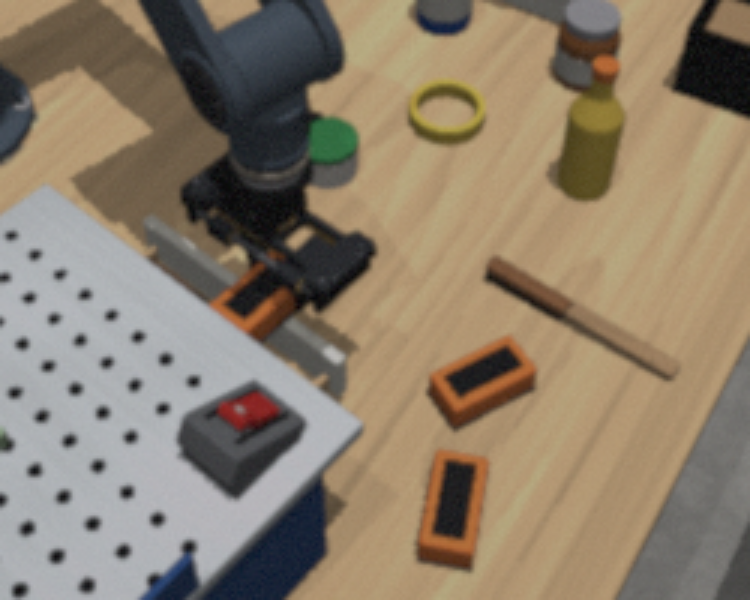

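The white front (line from 150,225 to 340,370) has followed the block, and its outer face is now 0.090 beyond the deck edge (d≈0.115). Another 7 cm opens it fully.

```bash
python3 -m pendant '[{"jaw":0.3,"linear":[0.8,0,0],"twist":0},{"jaw":0.3,"linear":[1,0,0],"twist":0},{"jaw":0.3,"linear":[1,0,0],"twist":0},{"jaw":0.3,"linear":[1,0,0],"twist":0},{"jaw":0.3,"linear":[1,0,0],"twist":0},{"jaw":0.3,"linear":[1,0,0],"twist":0},{"jaw":0.3,"linear":[1,0,0],"twist":0},{"jaw":0.3,"linear":[0.5,0,0],"twist":0},{"jaw":0.3,"linear":[0,0,0],"twist":0}]'|egrep "time|pos|ft|grip"; python3 -m pendant '[{"jaw":0.3,"linear":[0,0,-2],"twist":0},{"jaw":0.3,"linear":[0,0,-3],"twist":0},{"jaw":0.3,"linear":[0,0,-2],"twist":0},{"jaw":0.3,"linear":[0,0,0],"twist":0}]'|egrep "time|pos|ft"; python3 - <<'E'
from h import *
c=cam("side");P=cloud(c)
e=np.array([.5217,-.145]);a=(P[...,:2]-e);by=a@np.array([.144,.9895]);bx=a@np.array([.9895,-.144])
hsv=cv2.cvtColor(c["color"],cv2.COLOR_BGR2HSV);w=(hsv[...,1]<60)&(hsv[...,2]>90)
m=w&(P[...,2]>.03)&(P[...,2]<.09)&(by>.05)&(by<.25)&(abs(bx)<.16)
print(m.sum(),np.percentile(by[m],[2,50,98]).round(4))
cv2.imwrite("pics/f.png",cv2.resize(c["color"][150:350,150:400],(750,600)))
m=(P[...,2]>.01)&(P[...,2]<.06)&(by>.02)&(by<.14)
for x in np.arange(-.15,.16,.01):
    k=m&(abs(bx-x)<.005)
    if k.sum()>4: print(x.round(3),k.sum(),np.percentile(P[k][:,2],[10,50,90]).round(4))
goto(.58,.0,.1,-8.3)
E
```

```text
time: 14.52
position: [0.5495, 0.0314, 0.1041]
ft_force: [-0.1, -2.4, 12.8]
grip_width: 0.0518
grip_force: 54.9
time: 14.85
position: [0.5503, 0.0316, 0.1756]
ft_force: [0.7, 0.8, -2.4]
301 [0.0628 0.148  0.1564]
-0.15 46 [0.0377 0.0406 0.0429]
-0.14 57 [0.0386 0.0412 0.0437]
-0.13 49 [0.0377 0.0405 0.0433]
-0.12 53 [0.0383 0.041  0.0427]
-0.11 52 [0.0386 0.0407 0.0431]
-0.1 53 [0.0383 0.0412 0.0434]
-0.09 53 [0.0383 0.0411 0.0437]
-0.08 56 [0.0392 0.0414 0.0437]
-0.07 55 [0.0334 0.0391 0.0428]
-0.06 122 [0.0223 0.0377 0.0454]
-0.05 59 [0.0196 0.0222 0.0328]
-0.04 57 [0.0187 0.0225 0.0245]
-0.03 57 [0.0194 0.0217 0.0242]
-0.02 54 [0.0186 0.0219 0.0243]
-0.01 57 [0.0196 0.0227 0.0244]
0.0 58 [0.0186 0.0213 0.0241]
0.01 53 [0.0192 0.0219 0.0236]
0.02 64 [0.0195 0.0215 0.0236]
0.03 55 [0.0186 0.0216 0.0235]
0.04 62 [0.0193 0.0212 0.0234]
0.05 59 [0.0197 0.0223 0.0245]
0.06 62 [0.0198 0.022  0.0243]
0.07 49 [0.0199 0.0219 0.0239]
0.08 7 [0.0408 0.0431 0.0446]
0.09 118 [0.0227 0.0386 0.0462]
t 14.9 pos [0.5491 0.0317 0.1736] yang -8.3 tilt [ 0.004 -0.001 -1.   ] tool shift cm [-2.69  3.49  7.37] twist deg 0.01618331912533222
```

View pics/f.png

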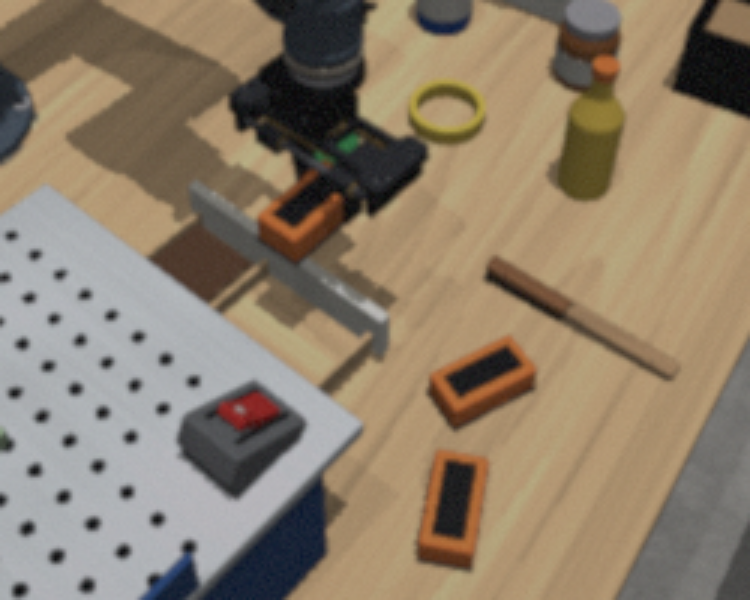

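The drawer is open (outer face at 0.157, d≈0.182). The empty bay spans bx −0.057 to 0.083, with its floor at z 0.022 and the sheets in the −x bay. I'll move over the bay and lower the block.

```bash
python3 -m pendant '[{"jaw":0.3,"linear":[-2.6,0.28,0],"twist":0},{"jaw":0.3,"linear":[-2.6,0.28,0],"twist":0},{"jaw":0.3,"linear":[-2.6,0.27,0],"twist":0},{"jaw":0.3,"linear":[-2.6,0.27,0],"twist":0},{"jaw":0.3,"linear":[0,0,3],"twist":0},{"jaw":0.3,"linear":[0,0,3],"twist":0},{"jaw":0.3,"linear":[0,0,3],"twist":0},{"jaw":0.3,"linear":[0,0,2.3],"twist":0},{"jaw":0.3,"linear":[0,0,0],"twist":0}]'|egrep "time|pos|ft";python3 -c "
from h import *
goto(.5449,-.0726,.049,-8.3)"
```

```text
time: 15.65
position: [0.5389, -0.0713, 0.0533]
ft_force: [0.6, 0.3, -1.1]
t 15.65 pos [ 0.5389 -0.0713  0.0533] yang -8.3 tilt [-0.013  0.004 -1.   ] tool shift cm [-0.04  0.62  0.42] twist deg -0.009120621150714214
```

```bash
python3 -m pendant '[{"jaw":0.3,"linear":[0,0.2,0],"twist":0},{"jaw":0.3,"linear":[0,0,0.2],"twist":0},{"jaw":0.3,"linear":[0,0,0],"twist":0}]'|egrep "time|pos|ft|rot"; for i in 1 2; do python3 -m pendant '[{"jaw":0.3,"linear":[0,0,0.15],"twist":0},{"jaw":0.3,"linear":[0,0,0],"twist":0}]'|egrep "pos|ft"; done
```

```text
time: 15.9
position: [0.547, -0.0733, 0.0583]
tool_rot: [0.756, 0.654, 0.001, 0.001]
ft_force: [0.5, 0.1, -2.3]
position: [0.5466, -0.0732, 0.0571]
ft_force: [1.0, -0.1, -2.5]
position: [0.5461, -0.0731, 0.055]
ft_force: [-0.0, -0.2, -1.6]
```

```bash
for i in 1 2 3 4; do python3 -m pendant '[{"jaw":0.3,"linear":[0,0,0.17],"twist":0},{"jaw":0.3,"linear":[0,0,0],"twist":0}]'|egrep "pos|ft"; done
```

```text
position: [0.5459, -0.073, 0.0528]
ft_force: [0.4, -0.5, -3.4]
position: [0.5458, -0.073, 0.0509]
ft_force: [0.4, 0.3, -1.9]
position: [0.546, -0.0731, 0.0501]
ft_force: [-1.9, -0.4, 4.1]
position: [0.546, -0.0733, 0.0497]
ft_force: [-3.9, -1.4, 13.6]
```

Floor contact. Ease off and open.

```bash
python3 -m pendant '[{"jaw":0.3,"linear":[0,0,-0.25],"twist":0},{"jaw":0.65,"linear":[0,0,0],"twist":0},{"jaw":0.8,"linear":[0,0,0],"twist":0},{"jaw":0.8,"linear":[0,0,0],"twist":0},{"jaw":0.8,"linear":[0,0,0],"twist":0},{"jaw":0.8,"linear":[0,0,0],"twist":0},{"jaw":0.8,"linear":[0,0,0],"twist":0},{"jaw":0.8,"linear":[0,0,-1.5],"twist":0},{"jaw":0.8,"linear":[0,0,-4],"twist":0},{"jaw":0.8,"linear":[0,0,-4],"twist":0},{"jaw":0.8,"linear":[2,0,-4],"twist":0},{"jaw":0.8,"linear":[4,0,0],"twist":0}]'|egrep "time|pos|ft|width"
python3 -m pendant '[{"jaw":0.8,"linear":[4,0,0],"twist":0},{"jaw":0.8,"linear":[4,0,0],"twist":0},{"jaw":0.8,"linear":[2,0,0],"twist":0},{"jaw":0.8,"linear":[0,0,0],"twist":0}]'|egrep "time|pos"
python3 - <<'E'
from h import *
for n in("top","side"):
    c=cam(n);P=cloud(c);e=np.array([.5217,-.145])
    hsv=cv2.cvtColor(c["color"],cv2.COLOR_BGR2HSV)
    m=cv2.inRange(hsv,(3,150,60),(15,255,255));m=cv2.morphologyEx(m,cv2.MORPH_CLOSE,np.ones((9,9)))
    for k in cv2.findContours(m,0,2)[0]:
        if cv2.contourArea(k)<200: continue
        mm=np.zeros_like(m);cv2.drawContours(mm,[k],-1,1,-1);z=P[...,2][mm>0]
        t=np.percentile(z,80)
        q=np.array([onz(c,*p[0],t)[:2] for p in cv2.convexHull(k)],np.float32);r=cv2.minAreaRect(q)
        a=np.array(r[0])-e;b=P[(mm>0)&(P[...,2]>t-.006)];co=np.linalg.lstsq(np.c_[b[:,:2],np.ones(len(b))],b[:,2],rcond=None)[0]
        print(n,np.round(r[0],4),np.round(r[1],3),round(r[2],1),"bx,by",(a@[.9895,-.144]).round(4),(a@[.144,.9895]).round(4),"topz",t.round(4),"slope",co[:2].round(3))
    a=P[...,:2]-e;by=a@np.array([.144,.9895]);bx=a@np.array([.9895,-.144])
    m=(abs(P[...,2]-.0765)<.004)&(by>.05)&(by<.2)&(abs(bx)<.2)
    if m.sum():print("front",np.percentile(by[m],[3,97]),np.percentile(bx[m],[2,98]))
E
```

```text
time: 17.9
position: [0.5598, -0.0188, 0.1898]
ft_force: [1.8, 0.1, 0.1]
grip_width: 0.0696
time: 18.23
position: [0.5688, 0.0882, 0.1826]
top [ 0.5403 -0.0959] [0.096 0.048] 82.2 bx,by 0.0113 0.0513 topz 0.0631 slope [-1.439  0.499]
top [0.7411 0.0135] [0.097 0.051] 63.5 bx,by 0.1942 0.1885 topz 0.0396 slope [-1.879  0.746]
top [ 0.785  -0.1218] [0.05  0.098] 20.5 bx,by 0.2572 0.0609 topz 0.0401 slope [-2.498 -0.309]
front [0.1456612  0.15889297] [-0.1724153   0.09624571]
side [ 0.7946 -0.1348] [0.049 0.109] 20.7 bx,by 0.2686 0.0494 topz 0.0384 slope [ 0.607 -0.902]
side [7.517e-01 4.000e-04] [0.106 0.061] 62.5 bx,by 0.2066 0.177 topz 0.038 slope [ 0.999 -0.839]
front [0.14269374 0.1562056 ] [-0.1676844  0.0990901]
```

The block lies flat in the bay at bx 0.011, by 0.051 (bay centre about 0.013, 0.063), with its top at the expected height. Bare vertical fingers can't reach the shut front, so I'll borrow spare block B (top image 297,157) as a push-stick and put it back exactly where it was.

```bash
python3 -m pendant '[{"jaw":1,"linear":[0,0,0],"twist":7},{"jaw":1,"linear":[0,0,0],"twist":7},{"jaw":1,"linear":[0,0,0],"twist":5.9},{"jaw":1,"linear":[0,0,0],"twist":0}]'|egrep "time|pos";python3 -c "
from h import *
goto(.7551,.0402,.10,-27.8)"
```

```text
time: 18.67
position: [0.5687, 0.0823, 0.1823]
t 18.67 pos [0.5687 0.0823 0.1823] yang -28.4 tilt [-0.001 -0.    -1.   ] tool shift cm [ 5.17 18.4   8.22] twist deg -0.5890267916595917
```

```bash
python3 -m pendant '[{"jaw":1,"linear":[1.03,3.68,0],"twist":-0.6},{"jaw":1,"linear":[1.03,3.68,0],"twist":0},{"jaw":1,"linear":[1.03,3.68,0],"twist":0},{"jaw":1,"linear":[1.03,3.68,1],"twist":0},{"jaw":1,"linear":[1.03,3.68,2],"twist":0},{"jaw":1,"linear":[0,0,3.2],"twist":0},{"jaw":1,"linear":[0,0,2],"twist":0},{"jaw":1,"linear":[0,0,0],"twist":0},{"jaw":1,"linear":[0,0,0],"twist":0}]'|egrep "time|pos";python3 -c "
from h import *
goto(.7551,.0402,.027,-27.8)"
```

```text
time: 19.42
position: [0.7529, 0.043, 0.099]
t 19.42 pos [0.7529 0.043  0.099 ] yang -27.6 tilt [-0.005  0.    -1.   ] tool shift cm [-0.13  0.36  7.2 ] twist deg 0.236659822165052
```

```bash
python3 -m pendant '[{"jaw":1,"linear":[0,0.2,2],"twist":0},{"jaw":1,"linear":[0,0,2.5],"twist":0},{"jaw":1,"linear":[0,0,2],"twist":0},{"jaw":1,"linear":[0,0,0.6],"twist":0},{"jaw":1,"linear":[0,0,0],"twist":0}]'|egrep "time|pos|ft";python3 -c "
from h import *
goto(.7551,.0402,.027,-27.8)"
python3 -m pendant '[{"jaw":0.3,"linear":[0,0,0],"twist":0},{"jaw":0.3,"linear":[0,0,0],"twist":0},{"jaw":0.3,"linear":[0,0,0],"twist":0},{"jaw":0.3,"linear":[0,0,0],"twist":0},{"jaw":0.3,"linear":[0,0,0],"twist":0},{"jaw":0.3,"linear":[0,0,0],"twist":0},{"jaw":0.3,"linear":[0,0,0],"twist":0},{"jaw":0.3,"linear":[0,0,0],"twist":0},{"jaw":0.3,"linear":[0,0,0],"twist":0}]' 45
```

```text
time: 19.83
position: [0.7556, 0.0431, 0.0301]
ft_force: [0.3, -0.4, 0.3]
t 19.83 pos [0.7556 0.0431 0.0301] yang -27.5 tilt [-0.001  0.    -1.   ] tool shift cm [-0.28  0.09  0.31] twist deg 0.2521758912258747
time: 20.58
position: [0.7573, 0.0432, 0.0311]
tool_rot: [0.855, 0.518, 0.001, 0.001]
ft_force: [0.7, -0.7, 3.1]
grip_width: 0.0516
grip_force: 44.7
```

```bash
python3 -m pendant '[{"jaw":0.3,"linear":[0,0,-1],"twist":0},{"jaw":0.3,"linear":[0,0,-3],"twist":0},{"jaw":0.3,"linear":[0,0,-4],"twist":0},{"jaw":0.3,"linear":[0,0,-2],"twist":-7},{"jaw":0.3,"linear":[0,0,0],"twist":-7},{"jaw":0.3,"linear":[0,0,0],"twist":-5.2},{"jaw":0.3,"linear":[0,0,0],"twist":0}]'|egrep "time|pos|ft";python3 -c "
from h import *
goto(.5888,.108,.05,-8.3)
c=dict(np.load('top0.npz'));print(onz(c,235,260,.052),onz(c,255,143,.02),onz(c,253,178,.02))"
```

```text
time: 21.17
position: [0.7551, 0.0436, 0.1305]
ft_force: [0.2, -0.5, -2.3]
t 21.17 pos [0.7551 0.0436 0.1305] yang -8.3 tilt [-0.002  0.    -1.   ] tool shift cm [  3.97 -17.37   8.08] twist deg 0.01064467190110463
[0.43644654 0.18651242 0.052     ] [0.78797295 0.14040416 0.02      ] [0.68029779 0.14383277 0.02      ]
```

```bash
python3 -m pendant '[{"jaw":0.3,"linear":[0.8,-3.5,0],"twist":0},{"jaw":0.3,"linear":[0.8,-3.5,0],"twist":0},{"jaw":0.3,"linear":[0.8,-3.5,0],"twist":0},{"jaw":0.3,"linear":[0.8,-3.5,0],"twist":0},{"jaw":0.3,"linear":[0.8,-3.4,0],"twist":0},{"jaw":0.3,"linear":[0,0,3],"twist":0},{"jaw":0.3,"linear":[0,0,3],"twist":0},{"jaw":0.3,"linear":[0,0,1.7],"twist":0},{"jaw":0.3,"linear":[0,0,0],"twist":0},{"jaw":0.3,"linear":[0,0,0],"twist":0}]'|egrep "time|pos|ft"
python3 -m pendant '[{"jaw":0.3,"linear":[-0.5,0,0],"twist":0},{"jaw":0.3,"linear":[-0.5,0,0],"twist":0},{"jaw":0.3,"linear":[-0.5,0,0],"twist":0},{"jaw":0.3,"linear":[-0.8,0,0],"twist":0},{"jaw":0.3,"linear":[-1,0,0],"twist":0},{"jaw":0.3,"linear":[-1,0,0],"twist":0},{"jaw":0.3,"linear":[0,0,0],"twist":0}]'|egrep "time|pos|ft"; python3 -c "
from h import *
e=np.array([.5217,-.145]);print((robot.get_obs()['position'][:2]-e)@np.array([.144,.9895]));goto(.589,.108,.05,-8.3)"
```

```text
time: 22.0
position: [0.5885, 0.1084, 0.052]
ft_force: [0.1, -0.8, -1.1]
time: 22.58
position: [0.5834, 0.0633, 0.0535]
ft_force: [-0.1, 0.3, -0.7]
0.21495593694304793
t 22.58 pos [0.5834 0.0633 0.0535] yang -8.5 tilt [-0.    -0.001 -1.   ] tool shift cm [ 4.51 -0.11  0.35] twist deg -0.18126549376401613
```

```bash
python3 -m pendant '[{"jaw":0.3,"linear":[-0.8,0,0],"twist":0},{"jaw":0.3,"linear":[-1,0,0],"twist":0},{"jaw":0.3,"linear":[-1,0,0],"twist":0},{"jaw":0.3,"linear":[-1,0,0],"twist":0},{"jaw":0.3,"linear":[-1,0,0],"twist":0},{"jaw":0.3,"linear":[-1,0,0],"twist":0},{"jaw":0.3,"linear":[-1,0,0],"twist":0},{"jaw":0.3,"linear":[-1,0,0],"twist":0}]'|egrep "time|pos|ft"; python3 -m pendant '[{"jaw":0.3,"linear":[-1,0,0],"twist":0},{"jaw":0.3,"linear":[-1,0,0],"twist":0},{"jaw":0.3,"linear":[-1,0,0],"twist":0},{"jaw":0.3,"linear":[-1,0,0],"twist":0},{"jaw":0.3,"linear":[-1,0,0],"twist":0},{"jaw":0.3,"linear":[-0.6,0,0],"twist":0},{"jaw":0.3,"linear":[-0.6,0,0],"twist":0},{"jaw":0.3,"linear":[0,0,0],"twist":0}]'|egrep "time|pos|ft"; python3 -c "
from h import *
e=np.array([.5217,-.145]);print((robot.get_obs()['position'][:2]-e)@np.array([.144,.9895]))"
```

```text
time: 23.25
position: [0.5719, -0.0125, 0.0531]
ft_force: [0.5, 1.8, -0.8]
time: 23.92
position: [0.5632, -0.0741, 0.0532]
ft_force: [0.4, 1.5, -1.4]
0.07615752308422898
```

```bash
python3 -m pendant '[{"jaw":0.3,"linear":[-0.5,0,0],"twist":0},{"jaw":0.3,"linear":[-0.5,0,0],"twist":0},{"jaw":0.3,"linear":[-0.3,0,0],"twist":0},{"jaw":0.3,"linear":[0,0,0],"twist":0}]'|egrep "pos|ft"; for i in 1 2 3 4; do python3 -m pendant '[{"jaw":0.3,"linear":[-0.25,0,0],"twist":0},{"jaw":0.3,"linear":[0,0,0],"twist":0}]'|egrep "pos|ft"; done
```

```text
position: [0.5614, -0.086, 0.0532]
ft_force: [1.5, 3.0, -1.2]
position: [0.561, -0.0881, 0.0532]
ft_force: [0.6, 3.3, -1.8]
position: [0.5607, -0.0905, 0.0532]
ft_force: [0.9, 3.7, -1.3]
position: [0.5603, -0.0931, 0.0532]
ft_force: [1.5, 2.3, -1.1]
position: [0.5599, -0.0955, 0.0532]
ft_force: [1.5, 3.8, -1.0]
```

```bash
for i in 1 2 3 4; do python3 -m pendant '[{"jaw":0.3,"linear":[-0.2,0,0],"twist":0},{"jaw":0.3,"linear":[0,0,0],"twist":0}]'|egrep "pos|ft"; done
```

```text
position: [0.5597, -0.0974, 0.0532]
ft_force: [1.5, 2.6, -1.0]
position: [0.5597, -0.0983, 0.0533]
ft_force: [3.1, 8.2, -1.8]
position: [0.5598, -0.0985, 0.0534]
ft_force: [5.9, 14.6, -1.2]
position: [0.5599, -0.0987, 0.0534]
ft_force: [7.7, 20.3, 0.8]
```

At the stop (force rising steeply). Back off gently and check that it stays shut.

```bash
python3 -m pendant '[{"jaw":0.3,"linear":[0.4,0,0],"twist":0},{"jaw":0.3,"linear":[0.4,0,0],"twist":0},{"jaw":0.3,"linear":[0.8,0,0],"twist":0},{"jaw":0.3,"linear":[0,0,0],"twist":0}]'|egrep "time|pos|ft"; python3 -m pendant '[{"jaw":0.3,"linear":[3,0,0],"twist":0},{"jaw":0.3,"linear":[3.8,0,-1],"twist":0},{"jaw":0.3,"linear":[3.8,0,-2],"twist":0},{"jaw":0.3,"linear":[3.8,0,-3],"twist":0},{"jaw":0.3,"linear":[0,0,-2],"twist":0},{"jaw":0.3,"linear":[0,0,0],"twist":0}]'|egrep "time|pos|ft"
python3 - <<'E'
from h import *
for n in("top","side"):
    c=cam(n);P=cloud(c);e=np.array([.5217,-.145]);a=P[...,:2]-e;by=a@np.array([.144,.9895]);bx=a@np.array([.9895,-.144])
    m=(abs(P[...,2]-.0765)<.006)&(by>-.04)&(by<.1)&(abs(bx)<.18);print(n,"front-top pixels outside deck",m.sum(), by[m].max() if m.any() else "")
goto(.7573,.0432,.12,-27.5)
E
```

```text
time: 25.92
position: [0.5606, -0.087, 0.0531]
ft_force: [-0.3, -1.0, -1.7]
time: 26.42
position: [0.5838, 0.0496, 0.1323]
ft_force: [0.7, -0.2, -0.8]
top front-top pixels outside deck 0 
side front-top pixels outside deck 0 
t 26.52 pos [0.5812 0.0478 0.1288] yang -8.4 tilt [ 0.001 -0.001 -1.   ] tool shift cm [ 2.1  17.49  0.9 ] twist deg 19.147476098603818
```

The drawer stayed shut: no white front shows beyond the deck, and there was no following force on retreat. Now the borrowed block goes back to its place.

```bash
python3 -m pendant '[{"jaw":0.3,"linear":[0.4,3.5,0],"twist":0},{"jaw":0.3,"linear":[0.4,3.5,0],"twist":0},{"jaw":0.3,"linear":[0.4,3.5,0],"twist":0},{"jaw":0.3,"linear":[0.4,3.5,0],"twist":0},{"jaw":0.3,"linear":[0.4,3.5,0],"twist":0},{"jaw":0.3,"linear":[0,0,1],"twist":7},{"jaw":0.3,"linear":[0,0,2],"twist":7},{"jaw":0.3,"linear":[0,0,2],"twist":5.1},{"jaw":0.3,"linear":[0,0,2],"twist":0},{"jaw":0.3,"linear":[0,0,0],"twist":0},{"jaw":0.3,"linear":[0,0,0],"twist":0}]'|egrep "time|pos|ft";python3 -c "
from h import *
goto(.7573,.0432,.0325,-27.5)"
```

```text
time: 27.43
position: [0.7544, 0.041, 0.0544]
ft_force: [1.0, -0.5, -0.6]
t 27.43 pos [0.7544 0.041  0.0544] yang -27.6 tilt [-0.008  0.    -1.   ] tool shift cm [0.33 0.17 2.19] twist deg -0.07965390741867395
```

```bash
python3 -m pendant '[{"jaw":0.3,"linear":[0.2,0,1],"twist":0},{"jaw":0.3,"linear":[0,0,0.6],"twist":0},{"jaw":0.3,"linear":[0,0,0],"twist":0}]'|egrep "pos|ft"; for i in 1 2 3 4; do python3 -m pendant '[{"jaw":0.3,"linear":[0,0,0.2],"twist":0},{"jaw":0.3,"linear":[0,0,0],"twist":0}]'|egrep "pos|ft"; done
```

```text
position: [0.7575, 0.0444, 0.0415]
ft_force: [0.6, -0.2, -2.2]
position: [0.7582, 0.0446, 0.0408]
ft_force: [-0.1, 0.7, -2.0]
position: [0.7581, 0.0447, 0.0387]
ft_force: [-0.1, -0.3, -0.7]
position: [0.7579, 0.0446, 0.0363]
ft_force: [-0.8, -0.7, -3.6]
position: [0.7578, 0.0446, 0.034]
ft_force: [0.1, 0.1, -1.6]
```

```bash
python3 -m pendant '[{"jaw":0.3,"linear":[-0.1,0,0.2],"twist":0},{"jaw":0.3,"linear":[0,0,0.15],"twist":0},{"jaw":0.3,"linear":[0,0,0],"twist":0},{"jaw":0.6,"linear":[0,0,0],"twist":0},{"jaw":1,"linear":[0,0,0],"twist":0},{"jaw":1,"linear":[0,0,0],"twist":0},{"jaw":1,"linear":[0,0,0],"twist":0},{"jaw":1,"linear":[0,0,-1],"twist":0},{"jaw":1,"linear":[0,0,-3],"twist":0},{"jaw":1,"linear":[0,0,-4],"twist":0},{"jaw":1,"linear":[0,0,-4],"twist":0},{"jaw":1,"linear":[4,0,-4],"twist":0}]'|egrep "time|pos|ft"
python3 -m pendant '[{"jaw":1,"linear":[4,-1,0],"twist":0},{"jaw":1,"linear":[4,-1,0],"twist":0},{"jaw":1,"linear":[4,-1,0],"twist":0},{"jaw":1,"linear":[0,0,0],"twist":0},{"jaw":1,"linear":[0,0,0],"twist":0}]'|egrep "time|pos|ft|grip_f"
python3 - <<'E'
from h import *
c=cam("top");hsv=cv2.cvtColor(c["color"],cv2.COLOR_BGR2HSV)
m=cv2.inRange(hsv,(3,150,60),(15,255,255));m=cv2.morphologyEx(m,cv2.MORPH_CLOSE,np.ones((9,9)))
for k in cv2.findContours(m,0,2)[0]:
    if cv2.contourArea(k)>200: print(cv2.minAreaRect(np.array([onz(c,*p[0],.038)[:2] for p in cv2.convexHull(k)],np.float32)))
s=cam("side")
cv2.imwrite("pics/z.png",np.hstack([cv2.resize(c["color"],(400,300)),cv2.resize(s["color"],(400,300))]))
E
```

```text
time: 29.35
position: [0.771, 0.0649, 0.185]
ft_force: [1.4, -0.4, 0.4]
time: 29.77
position: [0.7996, 0.1937, 0.1808]
ft_force: [0.1, -0.5, -0.0]
grip_force: 0.0
((0.7391124963760376, 0.014629896730184555), (0.09491347521543503, 0.05151084437966347), 63.646060943603516)
((0.7856560349464417, -0.12216664850711823), (0.050126105546951294, 0.09812218695878983), 20.58795738220215)
```

View pics/z.png

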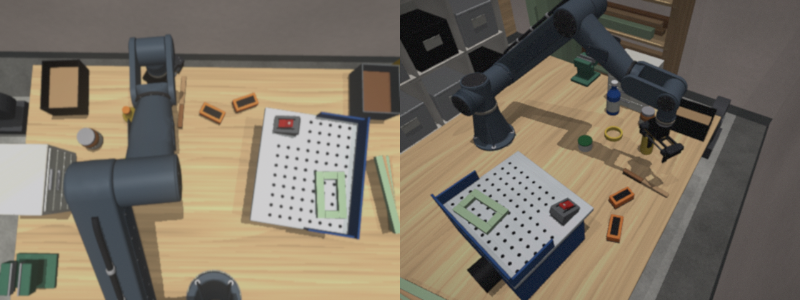

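The drawer is shut under the deck and the rocker is off. The borrowed block is within 3 mm of its start, the other things look unmoved, and the tool touches nothing.

```bash
python3 -c "
from rig import robot
print(robot.get_obs()['ft_force']);print(robot.hand_in())"
```

```text
[0.50061722 0.07516052 0.40337256]
the job is handed in; nothing more can be done
None
```

The job is handed in (no verdict was returned): the fan is off and the sanding block was set down flat in the empty bay of the drawer, which is latched shut; because the vertical tool could not reach the shut front, I borrowed a spare look-alike block to push the drawer in and put it back within about 3 mm of its place.

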